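Turn over the drained sample tub and nest it in the stack

ROBOT

A 6-joint arm with a two-finger parallel gripper is mounted at the origin on a cart in front of the work surface, level with it; the furniture and walls round the work are solid. World frame = base frame: x ahead of the robot, y to its left, z up, the work surface at z = 0. Lengths are in m, angles in rad, forces in N, time in s.
With the tool pointing down it reaches from about 0.3 to 0.75 m from the base axis. Payload 8.5 kg.
Tool frame: the origin (TCP) lies midway between the tips of the shut fingers; the grasp point (between the pads) lies 19 mm behind it; z points along the fingers, y is the line along which they close (so a half turn about z gives the same grasp; the last joint's range is limited). The gripper opens to 88 mm and grips with 3 to 60 N. Pads are 18 mm wide; open, the fingers measure 123 mm over their backs; the gripper's body (75 mm by 187 mm) begins 45 mm behind the grasp point.
Start: joints at [-1.426, 0.381, 1.297, -0, 1.464, -0.215], TCP at [0.194, -0.515, 0.239] pointing down, gripper open.
Joint ranges: [-3.11, 3.11], [-0.89, 2.33], [0.22, 2.48], [-1.42, 4.56], [0.17, 2.85], [-2.88, 2.88]. Speed limits (rad/s): [2.39, 2.39, 3.14, 3.14, 3.14, 3.14].

INTERFACE

Orientations are given as a unit quaternion [w, x, y, z].
In Python, from workcell import manip gives the robot as it stands.
- The arm moves only by the tool inch_along, called after "Call:" as name(argument=value, ...), one argument or row to a line, values as JSON. Schema: {"type":"object","properties":{"offsets":{"type":"array","items":{"type":"number"},"minItems":7,"maxItems":70},"force":{"type":"number"},"only":{"type":"string"},"quiet":{"type":"boolean"},"lines":{"type":"string"}},"required":["offsets"],"additionalProperties":false}. offsets is one flat list of numbers that holds 1 to 10 rows one after another, with no inner brackets; each row has 7 numbers: the finger opening in m, then dx, dy, dz in units of 100 mm, then a rotation vector rx, ry, rz in units of 0.05 rad; each row is the pose to reach, as a shift and turn from the pose commanded when the call began, along the tool's axes at that moment; what a row does not reach only later rows make up. A row lasts 1/12 s, in which the tool goes at most 0.0417 m and 0.125 rad, less where a joint would pass 70% of its speed; a pose out of reach is approached as far as the arm can. The fingers move at their own pace and stop on an object; force is the grip in N (left out, the last holds). Time passes only in rows, so rows that do not move let the fingers close. The tool returns the time, the measured TCP pose, the force, the opening and the grip force at its end. only (a regular expression) keeps the lines of the reply that match it, lines (a string "A,B") keeps lines A to B, and quiet returns only ok. Input that does not fit is refused with a message, and nothing moves.
- manip.observe(): the state, without advancing time (a new reading comes with each control period).
- manip.get_image(name): name is "side" or "top"; returns the picture (400x640x3 uint8, red, green, blue); there is no depth.
- manip.camera_info(name): a dict with "fx", "fy", "cx", "cy" (pixels), "camera_from_world" (4x4, takes a point from world to camera coordinates). Camera axes: x right, y down, z forward; pixel columns grow to the right and rows downward; lengths in m; the calibration is good to about 2 mm. A picture is of the moment at which its call begins. camera_info takes no time and is no camera call.
- manip.sign_off(): hands the job in; it is judged then, once.
The state is a dict: "time_s": time; "joint_pos": joint angles; "qd": joint speeds; "joint_torque": joint torques, N m; "ee_pos": TCP position; "tool_rot": TCP orientation; "wrist_force": force on the tool from outside, world axes, zero at the start; "torque": the same for the moment, N m; "grip_width": finger opening in m; "grip_force": force on a finger pad.
Only numpy, scipy, OpenCV 4.12 (cv2) and the standard library are available. Lean on these libraries where they do the work, as an engineer would, in place of code of your own. Each camera call takes 0.05 s, during which the arm holds its last target. There are 200 camera calls.

TASK

The washed yellow tub is standing upside down on the draining mat: pick it up off the mat, lay it gently on its side on the bench and let go, then take hold of it again, turn it mouth up and nest it in the blue tub of the same shape, fully home and level with its sides lined up. Do not let the yellow tub drop or topple over, leave the blue tub standing about where it is, and do not disturb the moisture tin, the timer or the rubber stopper.

Things in the scene. Friction and masses are not known exactly. Their poses are not given: they have to be found in the camera images.
- tub: Yellow square tapered plastic tub, open-topped, loose, 80 g, 88 mm tall: a body 52 mm tall, 43.6 mm square at the base and 55 mm under the collar; above it a straight collar 36 mm tall, 64 mm square outside. Origin: centre of the base's underside; z: from base to mouth; x, y: square to its sides. Starts upside down on the mat (z down, origin 92 mm above the bench), rim resting on the mat.
- stack_tub: Blue tub of exactly the same shape and axes, loose, 200 g, standing upright and empty on the bench. Origin: centre of its base's underside. Any quarter turn of the yellow tub fits in it: fully home, the underside of the yellow collar lies on the blue rim, so the yellow origin is 36 mm above the blue one and the yellow rim 124 mm above the bench, with 1.5 to 1.8 mm of play on each side.
- tub_rim (a point): Centre of the yellow tub's open mouth, 88 mm from its origin along z; axes as the tub's. On its side the tub rests on the lower edge of the collar and on a base edge, axis about 11 degrees off level (mouth end higher), and does not roll.
- stack_rim (a point): Centre of the blue tub's open mouth, 88 mm above its origin; axes as the blue tub's. The mouth is 58.6 mm square inside; from 24 to 36 mm below the rim the cavity narrows like a funnel to 50.2 mm square, then follows the taper of the body. Walls are 2.4 to 2.7 mm thick, the floor 3 mm.
- drain_mat: Dark rubber draining mat, fixed, 130 x 130 mm and 4 mm thick, with grey ribs. Origin: centre of its underside. Tall fixed apparatus stands behind the work, beyond about x = 0.58 m, so the hand should lean towards the robot or sideways, not away from it.
- moisture_tin: Bystander: round lidded aluminium tin, 68 mm across, 43 mm tall. Origin: centre of its underside.
- timer: Bystander: white bench timer, 55 x 70 x 25 mm. Origin: centre of its underside.
- stopper: Bystander: red rubber stopper, 36 mm across, 28 mm tall. Origin: centre of its underside.

How it is judged:
By the outcome, as a careful person would: the job done as asked, in the order asked, and still so for the second after the job is handed in, with the robot touching nothing.
It also fails if it takes over 61 s, if anything falls off the work surface, if the arm or the gripper's body presses on something with over 40 N, if the wrist force passes 120 N, or if a joint passes its speed limit or range.

## Working session

There is one attempt and no reset: what is moved stays moved. The work goes in short steps, Python scripts to look and compute and a tool call to move; the robot and the scene stay as the last step left them, time stands still between calls to the robot, and variables do not carry over. Pictures are saved under pics/ and viewed, at most 14 in all, crops included, and the job is handed in when it is done.

```bash
ls; mkdir -p pics; python3 - <<'E'
from workcell import manip
import cv2
for n in("side","top"):
    im=manip.get_image(n); cv2.imwrite(f"pics/{n}0.png",im[:,:,::-1])
    print(n,{k:(v if not hasattr(v,'round') else v.tolist()) for k,v in manip.camera_info(n).items()})
print(manip.observe())
E
```

```text
pics
workcell.py
side {'fx': 428.4319823083759, 'fy': 428.4319823083759, 'cx': 316.3480494141626, 'cy': 204.4252437601686, 'camera_from_world': [[0.905070758455131, -0.42510816179206584, 0.011400568723722419, -0.48931894554212996], [-0.1507549355425083, -0.3457994365738568, -0.9261186204125134, 0.1613282775493321], [0.39764289456625235, 0.8364841901930806, -0.3770601118628147, 1.100107608746515], [0.0, 0.0, 0.0, 1.0]]}
top {'fx': 500.74538355140766, 'fy': 500.74538355140766, 'cx': 330.1599277846961, 'cy': 192.6698873989318, 'camera_from_world': [[0.07196466209531276, -0.9974062844118816, 0.0013383666136265238, -0.015547149866843659], [-0.9768921649811865, -0.07075515702436354, -0.20168144622852288, 0.5274854622951911], [0.201253038257509, 0.013206497270005514, -0.9794502555117227, 1.4976468802323901], [0.0, 0.0, 0.0, 1.0]]}
{'time_s': 0.1, 'joint_pos': array([-1.42629784e+00,  3.81107718e-01,  1.29811729e+00, -2.07950884e-06,
        1.46359096e+00, -2.15282114e-01]), 'qd': array([ 0.00053801, -0.002068  , -0.00380867, -0.00219219,  0.00203792,
        0.0001081 ]), 'joint_torque': array([ 3.72374649e-03, -4.38657582e+01, -2.24911845e+01,  7.14711682e-02,
        3.42217914e-02, -7.12774181e-05]), 'ee_pos': array([ 0.19360972, -0.51454486,  0.23823356]), 'tool_rot': array([-6.11309095e-04,  9.83863123e-01,  1.78921720e-01,  2.06100113e-05]), 'wrist_force': array([0.52814683, 0.00455227, 0.30387048]), 'torque': array([0.05310113, 0.04128816, 0.024971  ]), 'grip_force': 0.0, 'grip_width': 0.088527342959726}
```
View pics/side0.png

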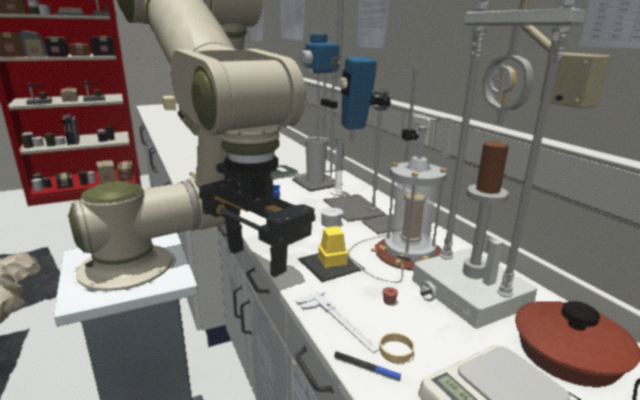

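View pics/top0.png

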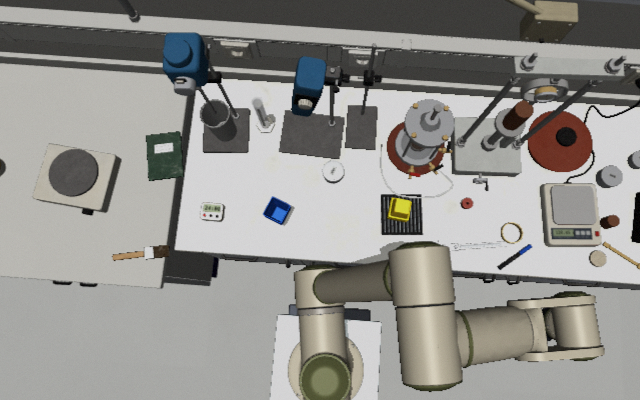

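The side view shows the yellow tub on the mat near (333,246), with the blue tub behind the gripper at (276,190). The top view shows yellow at (400,209), blue at (278,211), the tin at (333,172), the timer at (211,211) and the stopper at (467,203). I'll enlarge these areas in one composite.

```bash
python3 - <<'E'
import cv2,numpy as np
t=cv2.imread("pics/top0.png");s=cv2.imread("pics/side0.png")
def c(im,x,y,w,h,k=8): return cv2.resize(im[y:y+h,x:x+w],None,fx=k,fy=k,interpolation=cv2.INTER_CUBIC)
a=np.hstack([c(t,375,185,50,36),c(t,255,190,50,36)])
b=np.hstack([c(s,308,222,50,36),c(s,262,172,50,36)])
cv2.imwrite("pics/crop0.png",np.vstack([a,b]))
E
```

View pics/crop0.png

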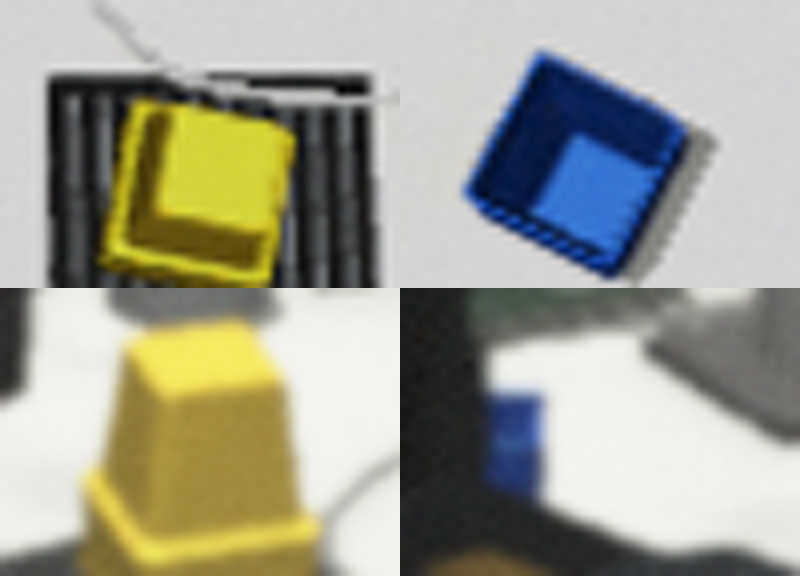

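The crop shows the yellow base face upright, with corners near top-view pixels (396.5,198), (411.5,201), (409,213.5) and (394.5,211.5). The blue rim corners are at (272.5,196.5), (291,205.5), (281.5,224) and (263.5,213.5). I'll fit the known tub shape to the silhouettes in both views.

```bash
cat > h.py <<'E'
import numpy as np, cv2
from scipy.optimize import minimize
from scipy.spatial.transform import Rotation as R
from workcell import manip
K=6
def sq(h,z): return [[a*h,b*h,z] for a,b in((1,1),(1,-1),(-1,-1),(-1,1))]
PARTS=[np.array(sq(.0218,0)+sq(.0275,.052)),np.array(sq(.032,.052)+sq(.032,.088))]
def proj(ci,P):
    c=np.c_[P,np.ones(len(P))]@np.array(ci["camera_from_world"])[:3].T
    return np.c_[ci["fx"]*c[:,0]/c[:,2]+ci["cx"],ci["fy"]*c[:,1]/c[:,2]+ci["cy"]]
def chroma(im,col):
    r,g,b=[im[:,:,i].astype(float) for i in range(3)]
    return np.minimum(r,g)-b if col=="y" else b-r
def grab():
    return {n:(manip.get_image(n),manip.camera_info(n)) for n in("side","top")}
def fit(ims,col,p0,base,free,thr=35,views=("side","top"),pad=14):
    """p=[x,y,z,rotvec(3)] world; tub pose = Rot(rv)*base. free: indices optimised"""
    data=[]
    pose=lambda p:(R.from_rotvec(p[3:])*base,p[:3])
    def poly(p,ci):
        r,t=pose(p); return [proj(ci,r.apply(Q)+t) for Q in PARTS]
    for n in views:
        im,ci=ims[n]; pp=np.vstack(poly(p0,ci))
        x0,y0=np.floor(pp.min(0)-pad).astype(int); x1,y1=np.ceil(pp.max(0)+pad).astype(int)
        c=cv2.resize(chroma(im[y0:y1,x0:x1],col),None,fx=K,fy=K,interpolation=cv2.INTER_CUBIC)
        data.append((ci,(x0,y0),(c>thr).astype(np.uint8)))
    def cost(q,full=False):
        p=np.array(p0,float); p[free]+=np.array(q)
        e=[]
        for ci,o,m in data:
            k=np.zeros_like(m)
            for s in poly(p,ci):
                h=cv2.convexHull(((s-o+.5)*K-.5).astype(np.float32)*16)
                cv2.fillConvexPoly(k,np.round(h).astype(np.int32),1,shift=4)
            e.append((k!=m).sum()/max(1,(k|m).sum()))
        return (p,e) if full else sum(e)
    sc=np.array([.012,.012,.012,.2,.2,.2])[free]; best=None; q=np.zeros(len(free))
    for s in(1,.5,.3,.15):
        sim=np.vstack([q]+[q+np.eye(len(free))[i]*sc[i]*s for i in range(len(free))])
        q=minimize(cost,q,method="Nelder-Mead",options=dict(initial_simplex=sim,xatol=1e-5,fatol=1e-5)).x
    return cost(q,True)
def ray(ci,uv,z):
    M=np.array(ci["camera_from_world"]);d=M[:3,:3].T@np.array([(uv[0]-ci["cx"])/ci["fx"],(uv[1]-ci["cy"])/ci["fy"],1]);o=-M[:3,:3].T@M[:3,3]
    return o+d*(z-o[2])/d[2]
INV=R.from_euler("x",np.pi); UP=R.identity()
E
python3 - <<'E'
from h import *
ims={n:(cv2.imread(f"pics/{n}0.png")[:,:,::-1],manip.camera_info(n)) for n in("side","top")}
ci=ims["top"][1]
c=ray(ci,(403,206),.092);b=ray(ci,(277.5,210),.088)
print(c,b,"tin",ray(ci,(333,171),.043),"timer",ray(ci,(211,211),.025),"stop",ray(ci,(467,203),.028),"mat",[ray(ci,u,.004).round(3) for u in((381,195),(421.5,195),(421,233),(382,233))])
for v in(("side","top"),("top",),("side",)):
    print(v,fit(ims,"y",[*c,0,0,-.2],INV,[0,1,2,5] if len(v)>1 else [0,1,5],views=v))
print(fit(ims,"b",[*b[:2],0,0,0,.5],UP,[0,1,5],views=("top",)))
E
```

```text
[ 0.49440143 -0.19919718  0.092     ] [0.45570162 0.17614417 0.088     ] tin [0.59956091 0.01876518 0.043     ] timer [0.44771402 0.39095093 0.025     ] stop [ 0.53053504 -0.40786533  0.028     ] mat [array([ 0.542, -0.139,  0.004]), array([ 0.551, -0.269,  0.004]), array([ 0.429, -0.271,  0.004]), array([ 0.42 , -0.149,  0.004])]
('side', 'top') (array([ 0.49501296, -0.19627996,  0.09737092,  0.        ,  0.        ,
       -0.14083715]), [np.float64(0.07021433850702144), np.float64(0.031077077860376726)])
('top',) (array([ 0.49614081, -0.19709539,  0.092     ,  0.        ,  0.        ,
       -0.12889404]), [np.float64(0.02774813233724653)])
('side',) (array([ 0.4991872 , -0.1873543 ,  0.092     ,  0.        ,  0.        ,
       -0.25526392]), [np.float64(0.04348187102131193)])
(array([0.45831909, 0.18145928, 0.        , 0.        , 0.        ,
       1.1754169 ]), [np.float64(0.050237018471094644)])
```

```bash
cat >> h.py <<'E'
def tri(ims,uvs):
    o=[];A=np.zeros((3,3));b=np.zeros(3)
    for n,uv in uvs.items():
        ci=ims[n][1];p,q=ray(ci,uv,0),ray(ci,uv,.3);d=(q-p)/np.linalg.norm(q-p);P=np.eye(3)-np.outer(d,d);A+=P;b+=P@p
    x=np.linalg.solve(A,b); return x,{n:proj(ims[n][1],x[None])[0]-uv for n,uv in uvs.items()}
def overlay(ims,p,base,fn,k=8,w=50,h=36):
    out=[]
    for n in("side","top"):
        im,ci=ims[n];r=R.from_rotvec(p[3:])*base;pts=[proj(ci,r.apply(Q)+p[:3]) for Q in PARTS]
        c=np.vstack(pts).mean(0);x0,y0=int(c[0]-w/2),int(c[1]-h/2)
        z=cv2.resize(im[y0:y0+h,x0:x0+w,::-1],None,fx=k,fy=k,interpolation=cv2.INTER_CUBIC)
        for s in pts:
            s=np.round((s-[x0,y0]+.5)*k-.5).astype(int)
            for a,b in [(0,1),(1,2),(2,3),(3,0),(4,5),(5,6),(6,7),(7,4),(0,4),(1,5),(2,6),(3,7)]: cv2.line(z,s[a].tolist(),s[b].tolist(),(0,0,255),1)
        out.append(z)
    cv2.imwrite(fn,np.hstack(out))
E
python3 - <<'E'
from h import *
ims={n:(cv2.imread(f"pics/{n}0.png")[:,:,::-1],manip.camera_info(n)) for n in("side","top")}
print(tri(ims,dict(side=(333,230.7),top=(402.4,205.7))))
overlay(ims,np.array([.4961,-.197,.092,0,0,-.135]),INV,"pics/ov0.png",w=50,h=64)
E
```

```text
(array([ 0.49438536, -0.19687628,  0.09470541]), {'side': array([ 0.11644914, -0.02549873]), 'top': array([-0.04384343,  0.09182325])})
```

View pics/ov0.png

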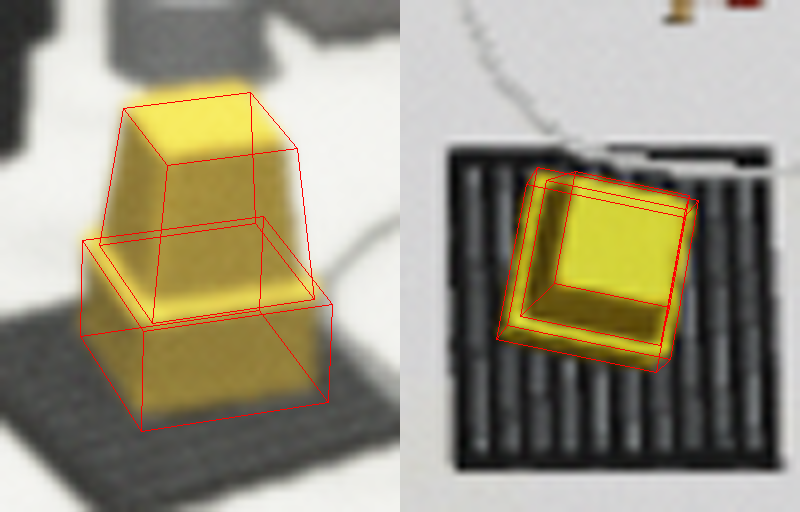

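Overlay: the top fit lies within about 0.5 px of the tub's edges. The side view is about 1.5 px up and left, which is calibration bias, and the triangulated base height of 0.095 m agrees with 0.092. I'll check apparatus clearance and compute the move to pregrasp.

```bash
cat >> h.py <<'E'
def toolR(a,phi):
    c=np.array([np.cos(a),np.sin(a),0]);l=np.array([-np.sin(a),np.cos(a),0]);z=np.sin(phi)*l-np.cos(phi)*np.array([0,0,1])
    return R.from_matrix(np.c_[np.cross(c,z),c,z])
def cur():
    o=manip.observe();q=o["tool_rot"];return o["ee_pos"],R.from_quat([q[1],q[2],q[3],q[0]])
def delta(tp,tr,cp=None,cr=None):
    p,r=cur()
    if cp is not None: p=cp
    if cr is not None: r=cr
    print("d",r.inv().apply(np.array(tp)-p).round(4),"rv",(r.inv()*tr).as_rotvec().round(4),"rot mag",round((r.inv()*tr).magnitude(),3))
E
python3 - <<'E'
from h import *
ci=manip.camera_info("top")
for u in((416,174),(400,171),(440,172),(385,170)): print(u,ray(ci,u,.0).round(3),ray(ci,u,.04).round(3))
a=-.135;r=toolR(a,-1.0);z=r.as_matrix()[:,2];G=np.array([.4955,-.1965,.024])+z*.011
print("grasp TCP",G,"pre",G-.1*z)
delta(G-.1*z+[0,0,.10],r)
E
```

```text
(416, 174) [ 0.62  -0.249  0.   ] [ 0.61  -0.243  0.04 ]
(400, 171) [ 0.626 -0.197  0.   ] [ 0.616 -0.192  0.04 ]
(440, 172) [ 0.632 -0.326  0.   ] [ 0.621 -0.318  0.04 ]
(385, 170) [ 0.626 -0.148  0.   ] [ 0.615 -0.145  0.04 ]
grasp TCP [ 0.49425421 -0.20567196  0.01805667] pre [ 0.50557959 -0.12229049  0.07208691]
d [ 0.4301 -0.2572  0.0666] rv [-0.537  -0.8993 -0.981 ] rot mag 1.435
```

Careful with the scale: shifts go in units of 100 mm and turns go in units of 0.05 rad. That gives: 0.43 m is 4.3, -0.257 m is -2.57, -0.981 rad is -19.62.

Call:
inch_along(
  offsets=[0.088,2,-1.2,-0.3,-5.4,-9,-9.8,0.088,2,-1.2,-0.3,-5.4,-9,-9.8,0.088,2,-1.2,-0.3,-5.4,-9,-9.8,0.088,2,-1.2,-0.3,-5.4,-9,-9.8,0.088,2,-1.2,-0.3,-5.4,-9,-9.8,0.088,4.3,-2.57,0,-10.74,-18,-19.62,0.088,4.3,-2.57,0,-10.74,-18,-19.62,0.088,4.3,-2.57,0,-10.74,-18,-19.62,0.088,4.3,-2.57,0,-10.74,-18,-19.62,0.088,4.3,-2.57,0,-10.74,-18,-19.62],
  force=20,
)

```text
time_s: 0.93
ee_pos: [0.4527, -0.1885, 0.2467]
tool_rot: [0.283, 0.724, 0.54, -0.323]
wrist_force: [-0.1, -1.4, 0.1]
grip_width: 0.0884
grip_force: 0.0
```

```bash
python3 - <<'E'
from h import *
a=-.135;r=toolR(a,-1.0);z=r.as_matrix()[:,2];G=np.array([.4955,-.1965,.024])+z*.011
delta(G-.1*z+[0,0,.10],r);print(manip.observe()["joint_pos"].round(2))
E
```

```text
d [ 0.1084  0.0294 -0.0116] rv [-0.065  -0.1102 -0.1237] rot mag 0.178
[-0.24  0.37  1.59 -0.93  1.31  0.37]
```

Call:
inch_along(
  offsets=[0.088,0.35,0.1,-0.04,-0.64,-1.1,-1.24,0.088,0.7,0.2,-0.08,-1.3,-2.2,-2.48,0.088,1.08,0.29,-0.116,-1.3,-2.2,-2.48,0.088,1.08,0.29,-0.116,-1.3,-2.2,-2.48,0.088,1.08,0.29,-0.116,-1.3,-2.2,-2.48],
)

```text
time_s: 1.35
ee_pos: [0.5046, -0.1237, 0.171]
tool_rot: [0.312, 0.662, 0.578, -0.361]
wrist_force: [-0.7, 0.1, 0.3]
grip_width: 0.0884
grip_force: 0.0
```

```bash
python3 - <<'E'
from h import *
a=-.135;r=toolR(a,-1.0);z=r.as_matrix()[:,2];G=np.array([.4955,-.1965,.024])+z*.011
delta(G-.1*z,r);print(manip.observe()["joint_pos"].round(2),manip.observe()["qd"].round(3))
ims=grab()
for n in ims: cv2.imwrite(f"pics/{n}1.png",ims[n][0][:,:,::-1])
cv2.imwrite("pics/v1.png",np.hstack([cv2.resize(ims[n][0][80:380,u:u+300,::-1],(400,400)) for n,u in(("side",170),("top",230))]))
E
```

```text
d [0.0838 0.0011 0.0526] rv [-0.0042 -0.0045  0.0011] rot mag 0.006
[-0.06  0.57  1.58 -1.04  1.33  0.52] [-0.042 -0.064 -0.004 -0.008  0.003 -0.01 ]
```

View pics/v1.png

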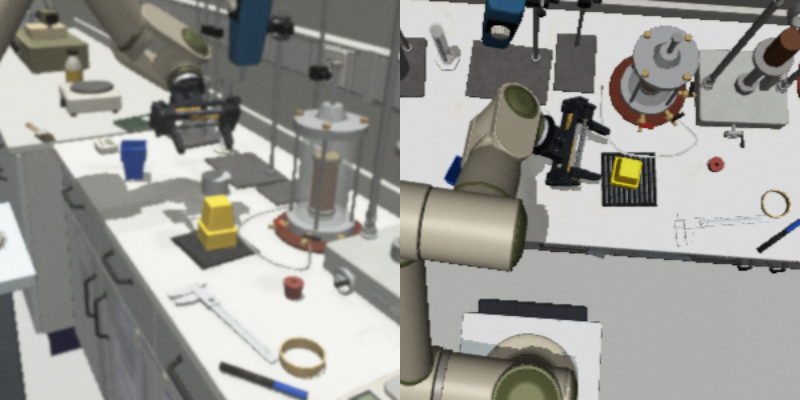

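The hand leans left above the mat and is clear of the tin. The side view now shows the blue tub unobstructed, near side pixel (270,200). I'll descend and then slide in.

Scaled: 0.0526 m is 0.526, 0.084 m is 0.84, -0.004 rad is -0.08.

Call:
inch_along(
  offsets=[0.088,0.3,0,0.18,0,0,0,0.088,0.6,0.01,0.36,-0.08,-0.08,0.02,0.088,0.84,0.01,0.526,-0.08,-0.08,0.02,0.088,0.84,0.01,0.526,-0.08,-0.08,0.02,0.088,0.84,0.01,0.526,-0.08,-0.08,0.02,0.088,0.84,0.01,0.526,-0.08,-0.08,0.02],
)

```text
time_s: 1.95
ee_pos: [0.5061, -0.1239, 0.0759]
tool_rot: [0.317, 0.663, 0.575, -0.36]
wrist_force: [0.3, -0.0, 0.3]
grip_width: 0.0878
grip_force: 0.0
```

```bash
python3 - <<'E'
from h import *
a=-.135;r=toolR(a,-1.0);z=r.as_matrix()[:,2];G=np.array([.4955,-.1965,.024])+z*.011
delta(G,r)
ims={n:(cv2.imread(f"pics/{n}1.png")[:,:,::-1],manip.camera_info(n)) for n in("side","top")}
print(fit(ims,"b",[.458,.181,0,0,0,1.175],UP,[0,1,5],views=("side",)))
im0={"top":(cv2.imread("pics/top0.png")[:,:,::-1],ims["top"][1]),"side":ims["side"]}
for t in(25,40,60): print(fit(im0,"b",[.458,.181,0,0,0,-.4],UP,[0,1,5],views=("top",),thr=t))
overlay(im0,np.array([.458,.181,0,0,0,1.175]),UP,"pics/ovb.png",w=50,h=64)
E
```

```text
d [ 0.004  -0.0009  0.1008] rv [ 0.0008 -0.0004 -0.0073] rot mag 0.007
(array([0.46177082, 0.19690968, 0.        , 0.        , 0.        ,
       1.22600557]), [np.float64(0.11184819500154274)])
(array([ 0.45808254,  0.18136561,  0.        ,  0.        ,  0.        ,
       -0.39914854]), [np.float64(0.03509436002811875)])
(array([ 0.4582151 ,  0.18173596,  0.        ,  0.        ,  0.        ,
       -0.40337807]), [np.float64(0.06153426153426154)])
(array([ 0.45880696,  0.18160387,  0.        ,  0.        ,  0.        ,
       -0.39541962]), [np.float64(0.22361535106846925)])
```

View pics/ovb.png

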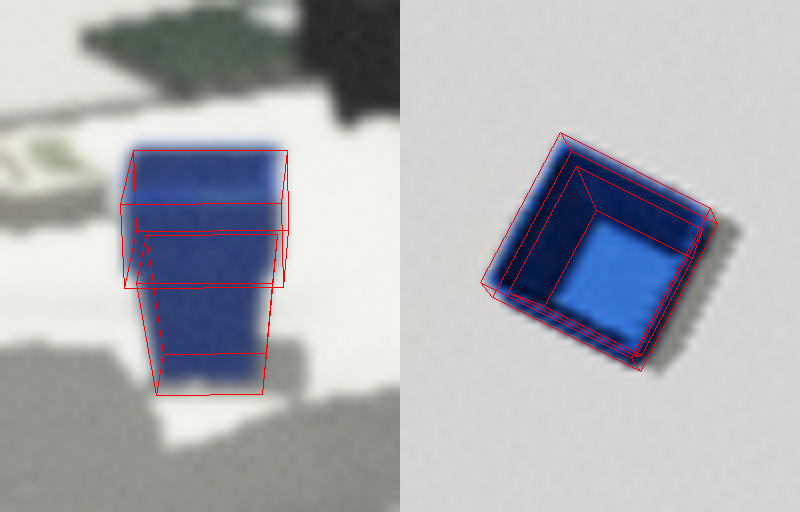

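The blue overlay fits the top view well, and the side view shows the same small up-left bias as for yellow. Blue is at about (0.458, 0.1815) with yaw -0.40. Next I slide in.

Call:
inch_along(
  offsets=[0.088,0.03,-0.01,0.2,0,0,-0.14,0.088,0.04,-0.01,0.4,0,0,-0.14,0.088,0.04,-0.01,0.6,0,0,-0.14,0.088,0.04,-0.01,0.8,0,0,-0.14,0.088,0.04,-0.01,1,0,0,-0.14,0.088,0.04,-0.01,1,0,0,-0.14,0.088,0.04,-0.01,1,0,0,-0.14],
)

```text
time_s: 2.53
ee_pos: [0.4939, -0.205, 0.0179]
tool_rot: [0.315, 0.661, 0.577, -0.361]
wrist_force: [1.2, 0.3, 0.2]
grip_width: 0.0878
grip_force: 0.0
```

```bash
python3 - <<'E'
from h import *
a=-.135;r=toolR(a,-1.0);z=r.as_matrix()[:,2];G=np.array([.4955,-.1965,.024])+z*.011
delta(G,r)
E
```

```text
d [-0.0005  0.0004  0.0004] rv [-0.0001  0.0001 -0.0001] rot mag 0.0
```

Call:
inch_along(
  offsets=[0.062,0,0,0,0,0,0,0.062,0,0,0,0,0,0,0.06,0,0,0,0,0,0,0.06,0,0,0,0,0,0,0.06,0,0,0,0,0,0,0.06,0,0,0,0,0,0,0.06,0,0,0,0,0,0],
  force=20,
)

```text
time_s: 3.12
ee_pos: [0.494, -0.204, 0.0167]
tool_rot: [0.315, 0.66, 0.578, -0.361]
wrist_force: [0.3, 3.5, 5.6]
grip_width: 0.064
grip_force: 20.0
```

```bash
python3 - <<'E'
from h import *
ims=grab()
for n in ims: cv2.imwrite(f"pics/{n}2.png",ims[n][0][:,:,::-1])
cv2.imwrite("pics/v2.png",np.hstack([cv2.resize(ims[n][0][v:v+80,u:u+80,::-1],(400,400),interpolation=cv2.INTER_CUBIC) for n,u,v in(("side",290,200),("top",360,170))]))
E
```

```text
(no output)
```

View pics/v2.png

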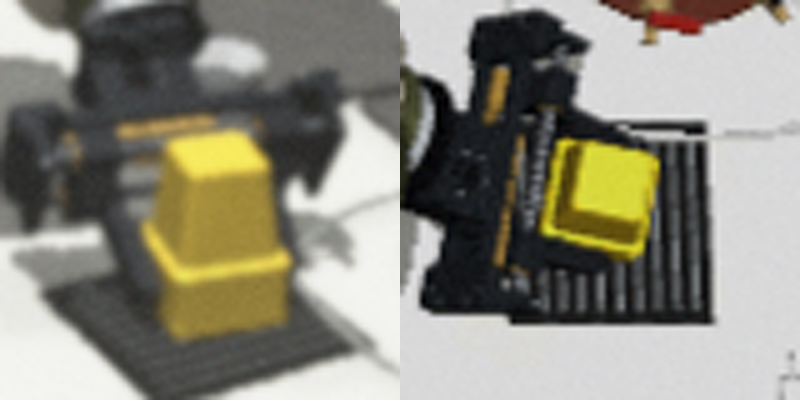

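The jaws are at 64.0 mm with 20 N, so the collar is held squarely and the tub is still upright on the mat. I'll lift straight up.

Scaled: -0.126 m is -1.26, -0.1 m is -1.

Call:
inch_along(
  offsets=[0.06,-0.08,0,-0.05,0,0,0,0.06,-0.25,0,-0.16,0,0,0,0.06,-0.5,0,-0.32,0,0,0,0.06,-0.75,0,-0.48,0,0,0,0.06,-1,0,-0.64,0,0,0,0.06,-1.26,0,-0.81,0,0,0,0.06,-1.26,0,-0.81,0,0,0],
  force=25,
)

```text
time_s: 3.8
ee_pos: [0.495, -0.2045, 0.1714]
tool_rot: [0.318, 0.661, 0.577, -0.359]
wrist_force: [1.0, -0.1, -0.5]
grip_width: 0.0639
grip_force: 25.0
```

```bash
python3 - <<'E'
from h import *
p,r=cur();a=-.135
# tub in tool
C=toolR(a,-1.0);tp=np.array([.494,-.204,.0167])
T=C.inv()*(R.from_euler("z",a)*INV); t=C.inv().apply(np.array([.4955,-.1965,.092])-tp); t[1]=0
print("tub in tool",t.round(4)); pt=p+r.apply(t); rt=r*T
ims=grab()
for n in ims: cv2.imwrite(f"pics/{n}3.png",ims[n][0][:,:,::-1])
p0=[*pt,*(rt*INV.inv()).as_rotvec()]
print(np.round(p0,4)); print(fit(ims,"y",p0,INV,[0,1,2,3,4]))
# lay target
ra=R.from_matrix(np.c_[[1,0,0],np.cross([0,np.cos(.1937),np.sin(.1937)],[1,0,0]),[0,np.cos(.1937),np.sin(.1937)]])
L=ra*T.inv(); P=np.array([.43,-.08,.0214])-L.apply(t)
print("lay TCP",P,"phi",L.apply([0,0,1])); delta(P+[0,0,.08],L); print((toolR(0,.7637).inv()*L).magnitude())
E
```

```text
tub in tool [-0.0592  0.     -0.0471]
[ 0.4956 -0.1968  0.2467 -0.0009 -0.0057 -0.133 ]
(array([ 0.49288876, -0.19660239,  0.25295611,  0.00095934, -0.0546783 ,
       -0.13304474]), [np.float64(0.11725324282858339), np.float64(0.16136868978012023)])
lay TCP [ 0.43       -0.0046388   0.02840369] phi [ 0.          0.69217357 -0.72173108]
d [ 0.1515 -0.0898 -0.1276] rv [-0.0185  1.7603 -0.1514] rot mag 1.767
0.0007963267948968726
```

Call:
inch_along(
  offsets=[0.06,0.06,-0.04,-0.06,-0.02,2,-0.16,0.06,0.18,-0.11,-0.16,-0.04,4.4,-0.36,0.06,0.3,-0.18,-0.26,-0.08,6.8,-0.58,0.06,0.42,-0.25,-0.36,-0.1,9.2,-0.8,0.06,0.55,-0.33,-0.46,-0.12,11.6,-1,0.06,0.67,-0.4,-0.56,-0.14,14,-1.2,0.06,0.79,-0.47,-0.66,-0.16,16.4,-1.4,0.06,0.91,-0.54,-0.77,-0.2,18.8,-1.62,0.06,1.03,-0.61,-0.87,-0.22,21.2,-1.82,0.06,1.15,-0.68,-0.97,-0.24,23.6,-2],
)

```text
time_s: 4.73
ee_pos: [0.4451, -0.0517, 0.121]
tool_rot: [-0.076, 0.72, 0.688, 0.058]
wrist_force: [-0.1, -0.5, -2.1]
grip_width: 0.0639
grip_force: 25.0
```

```bash
python3 - <<'E'
from h import *
L=toolR(0,.7645);P=np.array([.43,-.0046,.0284])
delta(P+[0,0,.08],L);print(manip.observe()["joint_pos"].round(2))
E
```

```text
d [ 0.0431 -0.0167  0.0217] rv [-0.0074  0.5741 -0.0522] rot mag 0.577
[-0.47  0.37  1.73  0.17  1.16 -0.51]
```

Call:
inch_along(
  offsets=[0.06,0.09,-0.03,0.04,-0.04,2.3,-0.2,0.06,0.18,-0.07,0.09,-0.06,4.6,-0.4,0.06,0.27,-0.1,0.13,-0.1,6.9,-0.62,0.06,0.36,-0.14,0.18,-0.12,9.2,-0.84,0.06,0.43,-0.167,0.217,-0.14,11.48,-1.04,0.06,0.43,-0.167,0.217,-0.14,11.48,-1.04,0.06,0.43,-0.167,0.217,-0.14,11.48,-1.04,0.06,0.43,-0.167,0.217,-0.14,11.48,-1.04],
)

```text
time_s: 5.4
ee_pos: [0.4304, -0.0059, 0.1084]
tool_rot: [-0.261, 0.657, 0.657, 0.26]
wrist_force: [0.1, 0.4, -0.9]
grip_width: 0.0635
grip_force: 25.0
```

```bash
python3 - <<'E'
from h import *
L=toolR(0,.7645);P=np.array([.43,-.0046,.0284])
delta(P+[0,0,.08],L);print(manip.observe()["joint_pos"].round(2));print("down.1 in tool",L.inv().apply([0,0,-.1]).round(4))
ims=grab();s=[]
for n in ims: cv2.imwrite(f"pics/{n}4.png",ims[n][0][:,:,::-1])
cv2.imwrite("pics/v4.png",np.hstack([cv2.resize(ims[n][0][v:v+100,u:u+100,::-1],(400,400),interpolation=cv2.INTER_CUBIC) for n,u,v in(("side",250,150),("top",290,170))]))
E
```

```text
d [ 0.0009 -0.0004  0.0009] rv [-0.0012  0.0094 -0.0011] rot mag 0.009
[-0.65  0.5   1.8   0.59  1.39 -0.92]
down.1 in tool [-0.0692  0.      0.0722]
```

View pics/v4.png

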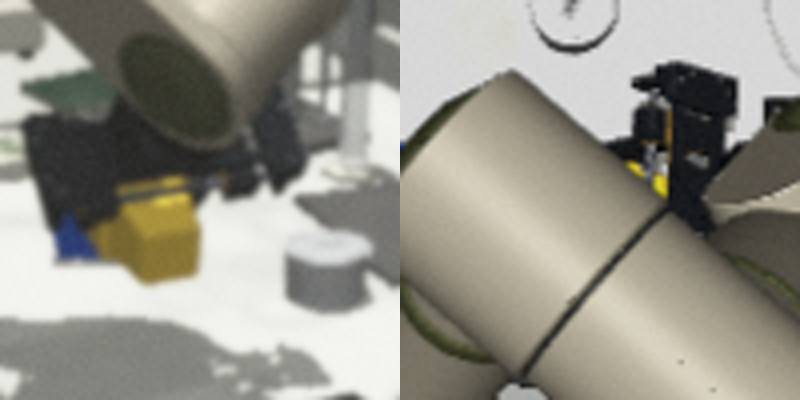

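The side view shows the tub lying in the grip with its base end towards the camera, mouth slightly raised and the tin clear. I'll lower it in stages while watching the force.

Call:
inch_along(
  offsets=[0.06,-0.12,0,0.125,0,0.18,0,0.06,-0.24,0,0.25,0,0.18,0,0.06,-0.36,0,0.375,0,0.18,0,0.06,-0.47,0,0.5,0,0.18,0,0.06,-0.47,0,0.5,0,0.18,0,0.06,-0.47,0,0.5,0,0.18,0],
)

```text
time_s: 6.0
ee_pos: [0.4305, -0.0053, 0.0404]
tool_rot: [-0.265, 0.656, 0.656, 0.264]
wrist_force: [0.2, -0.3, -0.8]
grip_width: 0.0637
grip_force: 25.0
```

Call:
inch_along(
  offsets=[0.06,-0.015,0,0.015,0,0,0,0.06,-0.03,0,0.03,0,0,0,0.06,-0.04,0,0.04,0,0,0,0.06,-0.04,0,0.04,0,0,0],
)

```text
time_s: 6.33
ee_pos: [0.4305, -0.0058, 0.0346]
tool_rot: [-0.264, 0.656, 0.656, 0.264]
wrist_force: [1.5, -1.2, -0.8]
grip_width: 0.0637
grip_force: 25.0
```

Scaled: 0.0029 m is 0.029, -0.0028 m is -0.028.

Call:
inch_along(
  offsets=[0.06,-0.014,0,0.014,0,0,0,0.06,-0.028,0,0.029,0,0,0,0.06,-0.028,0,0.029,0,0,0],
)

```text
time_s: 6.58
ee_pos: [0.4304, -0.0057, 0.0302]
tool_rot: [-0.265, 0.656, 0.656, 0.264]
wrist_force: [0.0, 0.8, -0.7]
grip_width: 0.064
grip_force: 25.0
```

Call:
inch_along(
  offsets=[0.06,-0.007,0,0.007,0,0,0,0.06,-0.014,0,0.014,0,0,0,0.06,-0.014,0,0.014,0,0,0],
)

```text
time_s: 6.83
ee_pos: [0.4304, -0.0057, 0.0283]
tool_rot: [-0.265, 0.656, 0.656, 0.264]
wrist_force: [0.4, 0.5, -1.2]
grip_width: 0.0635
grip_force: 25.0
```

Call:
inch_along(
  offsets=[0.06,-0.007,0,0.007,0,0,0,0.06,-0.007,0,0.007,0,0,0],
)

```text
time_s: 7.0
ee_pos: [0.4304, -0.0058, 0.0273]
tool_rot: [-0.265, 0.656, 0.656, 0.264]
wrist_force: [-0.1, -0.0, -1.3]
grip_width: 0.0635
grip_force: 25.0
```

Call:
inch_along(
  offsets=[0.06,-0.007,0,0.007,0,0,0,0.06,-0.007,0,0.007,0,0,0],
)

```text
time_s: 7.17
ee_pos: [0.4305, -0.0057, 0.0267]
tool_rot: [-0.265, 0.656, 0.656, 0.265]
wrist_force: [-0.6, 0.5, 4.6]
grip_width: 0.0638
grip_force: 25.0
```

Call:
inch_along(
  offsets=[0.06,-0.007,0,0.007,0,0,0,0.06,-0.007,0,0.007,0,0,0],
)

```text
time_s: 7.33
ee_pos: [0.4305, -0.0056, 0.0264]
tool_rot: [-0.265, 0.655, 0.656, 0.265]
wrist_force: [-0.9, -1.4, 11.8]
grip_width: 0.0637
grip_force: 25.0
```

Contact was at TCP z of about 0.0267, close to the predicted 0.0284. I'll ease off the load and soften the grip so it settles, then open.

Call:
inch_along(
  offsets=[0.06,0.005,0,-0.005,0,0,0,0.06,0.005,0,-0.005,0,0,0,0.06,0.005,0,-0.005,0,0,0],
  force=3,
)

```text
time_s: 7.58
ee_pos: [0.4305, -0.0057, 0.0263]
tool_rot: [-0.265, 0.656, 0.656, 0.265]
wrist_force: [0.5, 0.3, 3.2]
grip_width: 0.064
grip_force: 3.0
```

Call:
inch_along(
  offsets=[0.068,0,0,0,0,0,0,0.07,0,0,0,0,0,0,0.075,0,0,0,0,0,0,0.08,0,0,0,0,0,0,0.088,0,0,0,0,0,0,0.088,0,0,0,0,0,0,0.088,0,0,0,0,0,0],
)

```text
time_s: 8.17
ee_pos: [0.4304, -0.0058, 0.0261]
tool_rot: [-0.265, 0.656, 0.656, 0.264]
wrist_force: [0.5, 0.5, 0.2]
grip_width: 0.0875
grip_force: 0.0
```

Careful with the scale: shifts go in units of 100 mm and turns go in units of 0.05 rad. That gives: -0.22 m is -2.2, -0.19 m is -1.9.

Call:
inch_along(
  offsets=[0.088,0,0,-0.1,0,0,0,0.088,0,0,-0.3,0,0,0,0.088,0,0,-0.6,0,0,0,0.088,0,0,-0.9,0,0,0,0.088,0,0,-1.2,0,0,0,0.088,0,0,-1.5,0,0,0,0.088,0,0,-1.9,0,0,0,0.088,0,0,-2.2,0,0,0,0.088,0,0,-2.2,0,0,0],
)

```text
time_s: 8.92
ee_pos: [0.4313, -0.1628, 0.188]
tool_rot: [-0.26, 0.657, 0.656, 0.264]
wrist_force: [0.3, -1.0, 0.3]
grip_width: 0.0877
grip_force: 0.0
```

```bash
python3 - <<'E'
from h import *
ims=grab()
for n in ims: cv2.imwrite(f"pics/{n}5.png",ims[n][0][:,:,::-1])
c,s=np.cos(.1937),np.sin(.1937)
ra=R.from_matrix(np.c_[[1,0,0],np.cross([0,c,s],[1,0,0]),[0,c,s]])
for v,f in((("top",),[0,1,5]),(("side",),[0,1,5]),(("top","side"),[0,1,2,3,5])):
  print(v,fit(ims,"y",[.43,-.081,.0214,0,0,0],ra,f,views=v))
overlay(ims,np.array([.43,-.081,.0214,0,0,0]),ra,"pics/ov5.png",w=50,h=64)
E
```

```text
('top',) (array([ 0.43  , -0.081 ,  0.0214,  0.    ,  0.    ,  0.    ]), [np.float64(1.0)])
('side',) (array([ 0.43046937, -0.07110585,  0.0214    ,  0.        ,  0.        ,
       -0.07377289]), [np.float64(0.056644803759952296)])
('top', 'side') (array([ 0.43200659, -0.07021068,  0.02175887, -0.0163887 ,  0.        ,
       -0.059704  ]), [np.float64(1.0), np.float64(0.05449820914390056)])
```

View pics/ov5.png

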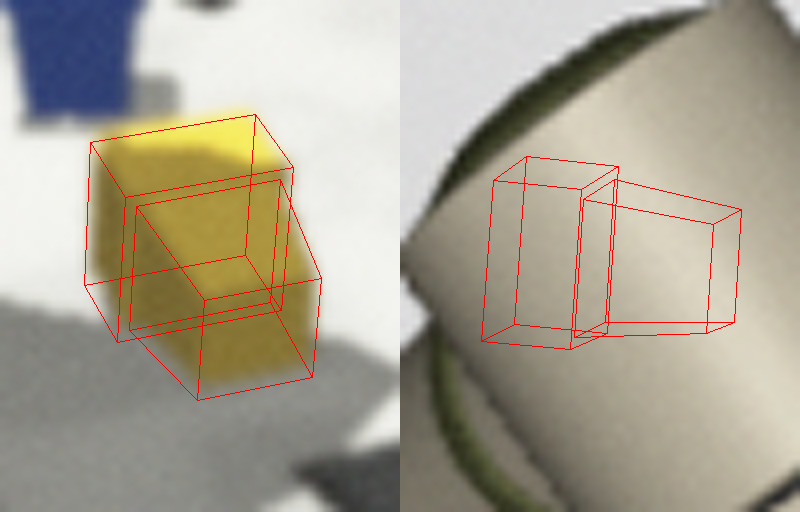

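The tub rests on its side where predicted; the side view again shows only the constant up-left bias of about 1.5 px, and the arm hides it from the top. Now to the regrasp from the mouth side.

```bash
python3 - <<'E'
from h import *
r=toolR(0,-.6);z=r.as_matrix()[:,2];C=np.array([.4305,-.081+.068*np.cos(.1937),.0214+.068*np.sin(.1937)]);G=C+.011*z
print(C,G,"pre",G-.13*z); delta(G-.13*z+[0,0,.05],r)
E
```

```text
[ 0.4305     -0.01427169  0.03448939] [ 0.4305     -0.02048275  0.0254107 ] pre [0.4305     0.05292077 0.13270433]
d [1.512e-01 1.000e-04 1.483e-01] rv [ 3.0000e-04 -1.3658e+00 -1.1000e-03] rot mag 1.366
```

Scaled: 0.07 m is 0.7, 0.14 m is 1.4, -1.2 rad is -24.

Call:
inch_along(
  offsets=[0.088,0.12,0,0.12,0,-2.4,0,0.088,0.26,0,0.26,0,-4.8,0,0.088,0.4,0,0.4,0,-7.2,0,0.088,0.55,0,0.54,0,-9.6,0,0.088,0.7,0,0.68,0,-12,0,0.088,0.85,0,0.83,0,-14.4,0,0.088,1,0,0.98,0,-16.8,0,0.088,1.15,0,1.12,0,-19.2,0,0.088,1.3,0,1.27,0,-21.6,0,0.088,1.4,0,1.38,0,-24,0],
)

```text
time_s: 9.85
ee_pos: [0.4294, 0.0403, 0.1823]
tool_rot: [0.155, 0.689, 0.691, -0.153]
wrist_force: [0.4, -1.0, -1.1]
grip_width: 0.0882
grip_force: 0.0
```

```bash
python3 - <<'E'
from h import *
r=toolR(0,-.6);z=r.as_matrix()[:,2];C=np.array([.4305,-.0143,.0345]);G=C+.011*z
delta(G-.13*z,r);print(manip.observe()["joint_pos"].round(2))
E
```

```text
d [0.0325 0.0011 0.0395] rv [ 0.003  -0.1611  0.0022] rot mag 0.161
[ 0.07  0.3   1.69 -0.47  1.22  0.24]
```

Scaled: 0.0395 m is 0.395, 0.0325 m is 0.325, -0.161 rad is -3.22.

Call:
inch_along(
  offsets=[0.088,0.08,0,0.1,0,-1.6,0,0.088,0.16,0.01,0.2,0.06,-3.22,0.04,0.088,0.325,0.01,0.395,0.06,-3.22,0.04,0.088,0.325,0.01,0.395,0.06,-3.22,0.04,0.088,0.325,0.01,0.395,0.06,-3.22,0.04],
)

```text
time_s: 10.27
ee_pos: [0.4302, 0.0514, 0.1319]
tool_rot: [0.205, 0.676, 0.676, -0.209]
wrist_force: [0.2, 0.0, 1.0]
grip_width: 0.0881
grip_force: 0.0
```

```bash
python3 - <<'E'
from h import *
r=toolR(0,-.6);z=r.as_matrix()[:,2];C=np.array([.4305,-.0143,.0345]);G=C+.011*z
delta(G,r)
ims=grab()
cv2.imwrite("pics/v6.png",np.hstack([cv2.resize(ims[n][0][v:v+100,u:u+100,::-1],(400,400),interpolation=cv2.INTER_CUBIC) for n,u,v in(("side",260,150),("top",290,170))]))
c,s=np.cos(.1937),np.sin(.1937)
ra=R.from_matrix(np.c_[[1,0,0],np.cross([0,c,s],[1,0,0]),[0,c,s]])
for t in(35,60):print(fit(ims,"y",[.43,-.081,.0214,0,0,0],ra,[0,1,5],views=("top",),thr=t))
E
```

```text
d [0.     0.001  0.1285] rv [-0.0059 -0.0055  0.0029] rot mag 0.009
(array([ 0.42978169, -0.08271567,  0.0214    ,  0.        ,  0.        ,
       -0.02227897]), [np.float64(0.05083565459610028)])
(array([ 0.4310061 , -0.08304854,  0.0214    ,  0.        ,  0.        ,
       -0.00401975]), [np.float64(0.1041812456263121)])
```

View pics/v6.png

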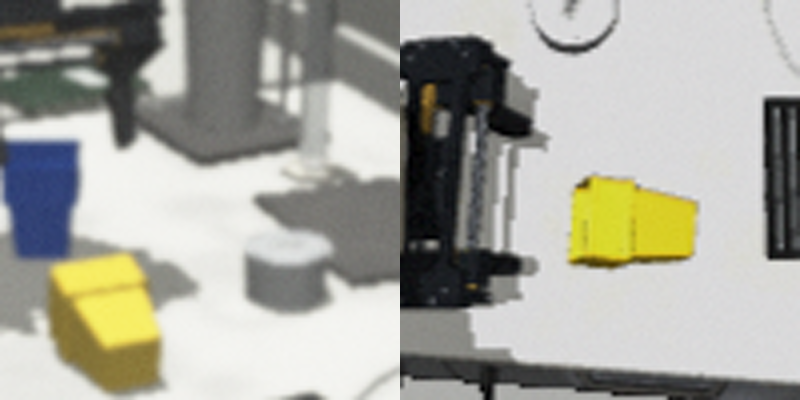

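Both views show the tub settled on its side, resting on the collar edge and base edge, with the mouth towards the hand. The top fit gives (0.430, -0.083), within 2 mm of the prediction. Sliding in.

Call:
inch_along(
  offsets=[0.088,0.005,0.01,0.25,-0.12,-0.1,0.06,0.088,0.01,0.01,0.5,-0.12,-0.1,0.06,0.088,0.01,0.01,0.75,-0.12,-0.1,0.06,0.088,0.01,0.01,1,-0.12,-0.1,0.06,0.088,0.01,0.01,1.18,-0.12,-0.1,0.06,0.088,0.01,0.01,1.28,-0.12,-0.1,0.06,0.088,0.01,0.01,1.28,-0.12,-0.1,0.06,0.088,0.01,0.01,1.28,-0.12,-0.1,0.06],
)

```text
time_s: 11.03
ee_pos: [0.4324, -0.0201, 0.0271]
tool_rot: [0.21, 0.677, 0.674, -0.207]
wrist_force: [0.3, 0.7, 0.6]
grip_width: 0.0878
grip_force: 0.0
```

Call:
inch_along(
  offsets=[0.075,0,0,0,0,0,0,0.07,0,0,0,0,0,0,0.066,0,0,0,0,0,0,0.063,0,0,0,0,0,0,0.06,0,0,0,0,0,0,0.06,0,0,0,0,0,0,0.06,0,0,0,0,0,0],
  force=20,
)

```text
time_s: 11.62
ee_pos: [0.4322, -0.0195, 0.0267]
tool_rot: [0.21, 0.677, 0.674, -0.207]
wrist_force: [-0.5, 4.3, 6.2]
grip_width: 0.064
grip_force: 20.0
```

Scaled: -0.139 m is -1.39, -0.11 m is -1.1.

Call:
inch_along(
  offsets=[0.06,-0.06,0,-0.08,0,0,0,0.06,-0.18,0,-0.26,0,0,0,0.06,-0.35,0,-0.51,0,0,0,0.06,-0.55,0,-0.8,0,0,0,0.06,-0.75,0,-1.1,0,0,0,0.06,-0.95,0,-1.39,0,0,0,0.06,-0.95,0,-1.39,0,0,0,0.06,-0.95,0,-1.39,0,0,0],
  force=25,
)

```text
time_s: 12.28
ee_pos: [0.4315, -0.0197, 0.1956]
tool_rot: [0.211, 0.677, 0.674, -0.206]
wrist_force: [-0.2, -0.1, -1.1]
grip_width: 0.0635
grip_force: 24.9
```

```bash
cat >> h.py <<'E'
c_,s_=np.cos(.1937),np.sin(.1937)
LIE=R.from_matrix(np.c_[[1,0,0],np.cross([0,c_,s_],[1,0,0]),[0,c_,s_]])
Tr=toolR(0,-.6).inv()*LIE; Tt=toolR(0,-.6).inv().apply(np.array([.4322,-.0822,.0214])-[.4322,-.0195,.0267])
E
python3 - <<'E'
from h import *
print(Tt); a=-.40
F=toolR(a,-.6+1.3771); print("tub axes",(F*Tr).as_matrix().round(3))
P=np.array([.458,.1815,.16])-F.apply(Tt); print("TCP",P); delta(P,F)
ims=grab();p,r=cur();q=r*Tr
print(np.r_[p+r.apply(Tt),(q*LIE.inv()).as_rotvec()].round(4))
print(fit(ims,"y",np.r_[p+r.apply(Tt),(q*LIE.inv()).as_rotvec()],LIE,[0,1,2,3]))
E
```

```text
[-0.04875594  0.          0.03977736]
tub axes [[ 0.921  0.389 -0.   ]
 [-0.389  0.921 -0.   ]
 [-0.     0.     1.   ]]
TCP [0.46067455 0.18782591 0.22254766]
d [ 0.1564  0.029  -0.139 ] rv [-0.0295  1.3549  0.4297] rot mag 1.422
[ 0.4305 -0.0825  0.1881  0.0011 -0.0028 -0.0022]
(array([ 0.43008021, -0.08732941,  0.20139899, -0.09238061, -0.00277413,
       -0.00223161]), [np.float64(0.1120571446793584), np.float64(0.15845530131244417)])
```

Scaled: 0.122 m is 1.22, 0.11 m is 1.1, 1.06 rad is 21.2.

Call:
inch_along(
  offsets=[0.06,0.08,0.015,-0.07,-0.03,1.4,0.44,0.06,0.2,0.04,-0.18,-0.08,3.6,1.14,0.06,0.33,0.06,-0.29,-0.12,5.8,1.84,0.06,0.46,0.085,-0.41,-0.18,8,2.54,0.06,0.59,0.11,-0.52,-0.22,10.2,3.24,0.06,0.72,0.13,-0.64,-0.27,12.4,3.94,0.06,0.84,0.155,-0.75,-0.32,14.6,4.63,0.06,0.97,0.18,-0.86,-0.36,16.8,5.32,0.06,1.1,0.2,-0.98,-0.42,19,6.02,0.06,1.22,0.23,-1.09,-0.46,21.2,6.72],
)

```text
time_s: 13.22
ee_pos: [0.4542, 0.1429, 0.2147]
tool_rot: [-0.123, 0.785, 0.571, 0.206]
wrist_force: [-0.4, 0.1, -1.0]
grip_width: 0.0641
grip_force: 24.9
```

```bash
python3 - <<'E'
from h import *
F=toolR(-.4,-.6+1.3771); P=np.array([.458,.1815,.16])-F.apply(Tt); delta(P,F);print(manip.observe()["joint_pos"].round(2))
E
```

```text
d [ 0.0433 -0.0078  0.0135] rv [-0.0107  0.2923  0.0872] rot mag 0.305
[-0.2   0.19  1.75  0.52  1.16 -0.09]
```

Scaled: 0.043 m is 0.43, 0.03 m is 0.3, 0.292 rad is 5.84.

Call:
inch_along(
  offsets=[0.06,0.15,-0.03,0.05,-0.08,2,0.6,0.06,0.3,-0.05,0.09,-0.14,4,1.2,0.06,0.43,-0.08,0.135,-0.214,5.84,1.74,0.06,0.43,-0.08,0.135,-0.214,5.84,1.74,0.06,0.43,-0.08,0.135,-0.214,5.84,1.74,0.06,0.43,-0.08,0.135,-0.214,5.84,1.74],
)

```text
time_s: 13.72
ee_pos: [0.4605, 0.1866, 0.2226]
tool_rot: [-0.207, 0.771, 0.514, 0.313]
wrist_force: [-0.1, -0.8, -1.3]
grip_width: 0.064
grip_force: 24.9
```

```bash
python3 - <<'E'
from h import *
F=toolR(-.4,-.6+1.3771); P=np.array([.458,.1815,.16])-F.apply(Tt); delta(P,F)
ims=grab();p,r=cur();q=r*Tr;e=np.r_[p+r.apply(Tt),q.as_rotvec()]
print(e.round(4))
for v in ("side","top"): print(fit(ims,"y",e,UP,[0,1,5],views=(v,)))
e[3:5]=0
k=[]
for n,u,v in(("side",225,135),("top",230,170)):
    k.append(cv2.resize(ims[n][0][v:v+75,u:u+75,::-1],(400,400),interpolation=cv2.INTER_CUBIC))
cv2.imwrite("pics/v7.png",np.hstack(k))
E
```

```text
d [ 0.0008 -0.0003  0.0009] rv [0.0001 0.0077 0.0047] rot mag 0.009
[ 0.4582  0.18    0.1608 -0.0071 -0.0034 -0.3966]
(array([ 0.46042266,  0.19268894,  0.16075109, -0.00712824, -0.0033701 ,
       -0.31926105]), [np.float64(0.1728643216080402)])
(array([ 0.46069047,  0.18063145,  0.16075109, -0.00712824, -0.0033701 ,
       -0.37088761]), [np.float64(0.2095724907063197)])
```

View pics/v7.png

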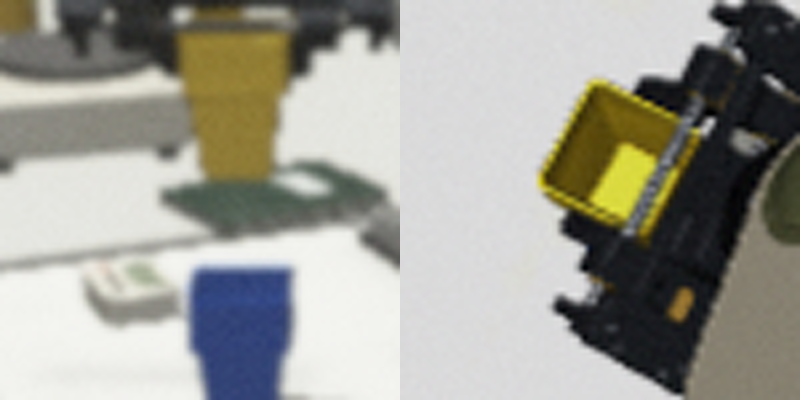

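The yellow tub is mouth up directly above the blue one, with sides parallel in both views. I'll lower into the mouth and then creep.

Scaled: 0.052 m is 0.52, 0.065 m is 0.65, 0.008 rad is 0.16.

Call:
inch_along(
  offsets=[0.06,-0.11,0,0.12,0,0.16,0.1,0.06,-0.24,0,0.26,0,0.16,0.1,0.06,-0.37,0,0.39,0,0.16,0.1,0.06,-0.5,0,0.52,0,0.16,0.1,0.06,-0.62,0,0.65,0,0.16,0.1,0.06,-0.62,0,0.65,0,0.16,0.1,0.06,-0.62,0,0.65,0,0.16,0.1],
)

```text
time_s: 14.4
ee_pos: [0.4613, 0.1879, 0.1335]
tool_rot: [-0.21, 0.771, 0.511, 0.317]
wrist_force: [0.0, 0.1, -0.5]
grip_width: 0.0636
grip_force: 24.9
```

```bash
python3 - <<'E'
from h import *
F=toolR(-.4,-.6+1.3771); P=np.array([.458,.1815,.036])-F.apply(Tt); delta(P,F);print("final TCP",P)
E
```

```text
d [-0.0248 -0.0006  0.0247] rv [-0.0001 -0.003  -0.0005] rot mag 0.003
final TCP [0.46067455 0.18782591 0.09854766]
```

Scaled: -0.012 m is -0.12, 0.012 m is 0.12.

Call:
inch_along(
  offsets=[0.06,-0.04,0,0.04,0,0,0,0.06,-0.08,0,0.08,0,0,0,0.06,-0.12,0,0.12,0,0,0,0.06,-0.12,0,0.12,0,0,0],
)

```text
time_s: 14.73
ee_pos: [0.4611, 0.1877, 0.116]
tool_rot: [-0.21, 0.771, 0.511, 0.317]
wrist_force: [-0.4, -0.1, -0.6]
grip_width: 0.0637
grip_force: 24.9
```

Call:
inch_along(
  offsets=[0.06,-0.02,0,0.02,0,0,0,0.06,-0.04,0,0.04,0,0,0,0.06,-0.06,0,0.06,0,0,0,0.06,-0.06,0,0.06,0,0,0],
)

```text
time_s: 15.07
ee_pos: [0.4611, 0.1877, 0.1077]
tool_rot: [-0.21, 0.771, 0.511, 0.317]
wrist_force: [-0.7, -0.8, -1.5]
grip_width: 0.0637
grip_force: 24.9
```

Scaled: -0.003 m is -0.03, 0.003 m is 0.03.

Call:
inch_along(
  offsets=[0.06,-0.015,0,0.015,0,0,0,0.06,-0.03,0,0.03,0,0,0,0.06,-0.03,0,0.03,0,0,0],
)

```text
time_s: 15.32
ee_pos: [0.4611, 0.1877, 0.1035]
tool_rot: [-0.21, 0.771, 0.511, 0.317]
wrist_force: [-0.4, -0.1, -0.7]
grip_width: 0.0637
grip_force: 24.9
```

Call:
inch_along(
  offsets=[0.06,-0.012,0,0.012,0,0,0,0.06,-0.02,0,0.02,0,0,0,0.06,-0.02,0,0.02,0,0,0],
)

```text
time_s: 15.57
ee_pos: [0.4612, 0.1877, 0.1008]
tool_rot: [-0.21, 0.771, 0.511, 0.317]
wrist_force: [-0.2, -0.2, -0.6]
grip_width: 0.0639
grip_force: 24.9
```

Call:
inch_along(
  offsets=[0.06,-0.007,0,0.007,0,0,0,0.06,-0.007,0,0.007,0,0,0],
)

```text
time_s: 15.73
ee_pos: [0.4612, 0.1877, 0.0999]
tool_rot: [-0.21, 0.771, 0.511, 0.317]
wrist_force: [-0.2, -0.2, -0.3]
grip_width: 0.0637
grip_force: 24.9
```

Scaled: -0.0007 m is -0.007, 0.0007 m is 0.007.

Call:
inch_along(
  offsets=[0.06,-0.007,0,0.007,0,0,0,0.06,-0.007,0,0.007,0,0,0],
)

```text
time_s: 15.9
ee_pos: [0.4613, 0.1877, 0.099]
tool_rot: [-0.21, 0.771, 0.511, 0.317]
wrist_force: [-0.7, -0.1, -0.9]
grip_width: 0.0641
grip_force: 24.9
```

Call:
inch_along(
  offsets=[0.06,-0.005,0,0.005,0,0,0,0.06,-0.005,0,0.005,0,0,0],
)

```text
time_s: 16.07
ee_pos: [0.4617, 0.1876, 0.0988]
tool_rot: [-0.21, 0.771, 0.511, 0.318]
wrist_force: [0.5, -0.9, 4.4]
grip_width: 0.0643
grip_force: 24.9
```

Call:
inch_along(
  offsets=[0.06,-0.005,0,0.005,0,0,0,0.06,-0.005,0,0.005,0,0,0],
)

```text
time_s: 16.23
ee_pos: [0.462, 0.1877, 0.0987]
tool_rot: [-0.209, 0.77, 0.511, 0.319]
wrist_force: [-0.9, -3.0, 11.8]
grip_width: 0.0635
grip_force: 24.9
```

Call:
inch_along(
  offsets=[0.06,-0.005,0,0.005,0,0,0,0.06,-0.005,0,0.005,0,0,0],
)

```text
time_s: 16.4
ee_pos: [0.4619, 0.188, 0.0985]
tool_rot: [-0.21, 0.77, 0.511, 0.319]
wrist_force: [-3.4, -3.0, 17.4]
grip_width: 0.0638
grip_force: 24.9
```

Firm contact at 0.0988 m, against 0.0985 predicted for fully home. I'll ease off, soften the grip and release.

Scaled: -0.0008 m is -0.008, 0.0008 m is 0.008.

Call:
inch_along(
  offsets=[0.06,0.008,0,-0.008,0,0,0,0.06,0.008,0,-0.008,0,0,0,0.06,0.008,0,-0.008,0,0,0],
  force=3,
)

```text
time_s: 16.65
ee_pos: [0.4611, 0.1878, 0.0981]
tool_rot: [-0.21, 0.771, 0.511, 0.317]
wrist_force: [-0.9, -0.1, 2.7]
grip_width: 0.0637
grip_force: 3.0
```

Call:
inch_along(
  offsets=[0.066,0,0,0,0,0,0,0.068,0,0,0,0,0,0,0.072,0,0,0,0,0,0,0.078,0,0,0,0,0,0,0.086,0,0,0,0,0,0,0.088,0,0,0,0,0,0,0.088,0,0,0,0,0,0],
)

```text
time_s: 17.23
ee_pos: [0.4612, 0.1877, 0.098]
tool_rot: [-0.21, 0.771, 0.511, 0.317]
wrist_force: [0.6, -0.2, -0.1]
grip_width: 0.0879
grip_force: 0.0
```

Scaled: -0.21 m is -2.1, -0.18 m is -1.8.

Call:
inch_along(
  offsets=[0.088,0,0,-0.1,0,0,0,0.088,0,0,-0.3,0,0,0,0.088,0,0,-0.6,0,0,0,0.088,0,0,-0.9,0,0,0,0.088,0,0,-1.2,0,0,0,0.088,0,0,-1.5,0,0,0,0.088,0,0,-1.8,0,0,0,0.088,0,0,-2.1,0,0,0,0.088,0,0,-2.1,0,0,0,0.088,0,0,-2.1,0,0,0],
)

```text
time_s: 18.07
ee_pos: [0.4034, 0.0508, 0.2477]
tool_rot: [-0.208, 0.772, 0.51, 0.318]
wrist_force: [0.1, -0.1, 0.1]
grip_width: 0.0879
grip_force: 0.0
```

```bash
python3 - <<'E'
from h import *
ims=grab(); k=[]
for n,u,v in(("side",235,150),("top",240,170)):
    k.append(cv2.resize(ims[n][0][v:v+75,u:u+75,::-1],(400,400),interpolation=cv2.INTER_CUBIC))
cv2.imwrite("pics/v8.png",np.hstack(k))
for n in("side","top"): print(n,fit(ims,"y",[.459,.181,.036,0,0,-.4],UP,[0,1,5],views=(n,)))
E
```

```text
side (array([ 0.46761479,  0.20928403,  0.036     ,  0.        ,  0.        ,
       -0.3697686 ]), [np.float64(0.3898883848937363)])
top (array([ 0.45961688,  0.1802919 ,  0.036     ,  0.        ,  0.        ,
       -0.39190099]), [np.float64(0.06558144372789682)])
```

View pics/v8.png

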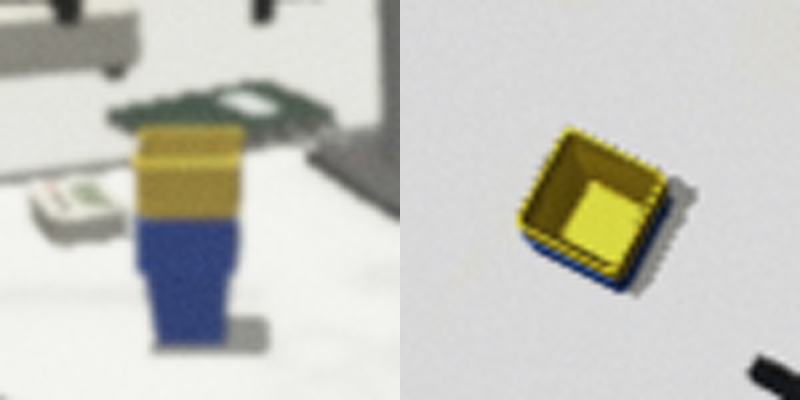

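The yellow collar sits level on the blue rim with no gap and its sides lined up (top fit 0.4596, 0.1803, yaw -0.39). The hand is clear, so I'm handing in.

```bash
python3 -c "
from workcell import manip
print(manip.sign_off())"
```

```text
the job is handed in; nothing more can be done
None
```

I laid the yellow tub on its side on the bench, regrasped it, and nested it mouth up in the blue tub, fully home, level and lined up in the last pictures. The job was handed in at about 18 s of the 61 s limit, with no sign that the tin, timer or stopper was touched.

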